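# Show where the short punch belongs

## Task

Show your workmate where the shorter of the two punches lying on the bench belongs: with the fingers pointing straight down, point at the middle of that punch from just above it (fingertips 1 to 4 cm over it, closed or open as you like) and stay there for two seconds, then point in the same way at the one empty hole of the wooden punch stand, stay there for two seconds and finish still pointing at it. Only point: touch nothing, and move or lift nothing.

Things in the scene. Friction and masses are not known exactly. Their poses are not given: they have to be found in the camera images.
- short_punch: the shorter of the two square steel punches that lie on the bench: 70 mm long, 14 mm wide, 14 mm high, with a tapered end; origin at the middle of its underside on the bench, x axis along its length towards the tapered end
- long_punch: the longer lying punch, same shape: 120 mm long, 14 mm wide, 14 mm high; origin at the middle of its underside, x along its length. It lies nearer to or farther from the robot than the short one, at random
- stand: fixed pale wooden block 110 (x) x 165 (y) x 40 mm high with six black-lined square holes 17 mm wide and 32 mm deep in its top, two rows (x = -22.5 and 22.5 mm) of three (y = -45, 0, 45 mm); five hold punches, one is empty; origin at the middle of its underside on the bench. The stand is left or right at random, the yellow case opposite
- gap_mouth (a point): centre of the mouth of the one empty hole, level with the stand's top, 40 mm above the bench; any of the six holes at random
- case: fixed yellow open case 110 x 165 x 40 mm high with drill bits and brass pieces; not part of the job; origin at the middle of its underside. A screwdriver, spanner, hammer, carton, tray, vise and grinder farther out are not part of the job either
- rack0: square steel punch 14 x 14 x 62 mm standing upright in the stand, its top 30 mm above the stand's top; origin at its foot, 8 mm above the bench
- rack1: square steel punch 14 x 14 x 70 mm standing upright in the stand, its top 38 mm above the stand's top; origin at its foot, 8 mm above the bench
- rack2: square steel punch 14 x 14 x 66 mm standing upright in the stand, its top 34 mm above the stand's top; origin at its foot, 8 mm above the bench
- rack3: square steel punch 14 x 14 x 72 mm standing upright in the stand, its top 40 mm above the stand's top; origin at its foot, 8 mm above the bench
- rack4: square steel punch 14 x 14 x 64 mm standing upright in the stand, its top 32 mm above the stand's top; origin at its foot, 8 mm above the bench
- whetstone: grey sharpening stone 30 x 90 x 18 mm lying on the bench beyond the punches; not part of the job
- glue: red squeeze bottle, 48 mm across, 130 mm tall, standing; not part of the job
- tin: metal tin with a paper band, 66 mm across, 80 mm tall, standing; not part of the job
- collar: steel ring 38 mm across, 16 mm high, lying beyond the punches, a little to the left; not part of the job
Mind the look-alikes: they are no part of the job. Leave any pink or yellow look-alike of the short_punch alone.

How it is judged (in metres and radians):
On the way, in this order (a step that is already met when the one before it is completed fails the run):
1. the fingertips dwell just above the middle of the short lying punch (horizontal distance between the grasp point and short_punch below 0.017 m and height (world z) of the grasp point below 0.083 m and angle between the grasp point's own z axis and vertical above 2.7 rad), for 1.5 s.
2. then they dwell just above the empty hole of the stand (horizontal distance between the grasp point and gap_mouth below 0.017 m and height (world z) of the grasp point below 0.109 m and angle between the grasp point's own z axis and vertical above 2.7 rad), for 1.5 s.
At the end, for the whole second after the job is handed in: The tool points down (within 25 degrees) at the empty hole, TCP within 17 mm of the hole's centre sideways and fingertips no more than 50 mm above the stand's top (TCP 69 mm); every punch and loose thing is within 6 mm of where it started (all of step 2 and distance of each of short_punch, long_punch, rack0, rack1, rack2, rack3, rack4, whetstone, glue, tin, collar from where it was at the start of the episode below 0.006 m); the robot touches nothing.
It fails at once if the robot touches something (contact force between any of the fingers, the arm and anything else above 0.5 N).
It fails at once if a punch or another loose thing is moved, lifted or carried (distance of any of short_punch, long_punch, rack0, rack1, rack2, rack3, rack4, whetstone, glue, tin, collar from where it was at the start of the episode above 0.008 m).
It also fails if it takes over 45 s, if anything falls off the work surface, if the arm or the gripper's body presses on something with over 40 N, if the wrist force passes 120 N, or if a joint passes its speed limit or range.

## Robot

A 7-joint arm with a two-finger parallel gripper is mounted at the origin on the work surface. World frame = base frame: x ahead of the robot, y to its left, z up, the work surface at z = 0. Lengths are in mm, angles in rad, forces in N, time in s.
With the tool pointing down it reaches from about 425 to 825 mm from the base axis. Payload 3.6 kg.
Tool frame: the origin (TCP) lies between the finger pads, 19 mm behind the fingertips; this is the grasp point; z points along the fingers, y is the line along which they close (so a half turn about z gives the same grasp; the last joint's range is limited). The gripper opens to 85 mm and grips with 20 to 120 N. Pads are 22 mm wide; open, the fingers measure 114 mm over their backs; the gripper's body (76 mm by 85 mm) begins 54 mm behind the grasp point. The pads swing forward as they close: fully open they stand 13 mm farther back than shut.
Start: joints at [1.286, 0.615, -0.013, 1.423, 0.008, 1.103, -0.04], TCP at [166.361, -628.322, 249.997] pointing down, gripper open.
Joint ranges: [-3.12, 3.12], [-0.3, 2.06], [-1.34, 1.32], [0.26, 2.42], [-1.36, 4.5], [0.01, 1.98], [-2.84, 2.84]. Speed limits (rad/s): [2.79, 2.79, 3.14, 3.14, 3.14, 3.14, 3.14].

## Interface

Orientations are given as a unit quaternion [w, x, y, z].
In Python, from cell import env, viewer gives the robot as it stands. The module is installed in compiled form; this text tells all that it offers.
- The arm moves only by the shell command python3 -m handwheel 'ROWS'. ROWS is JSON, a list of rows, each a list of 3 entries, a list of its own where there are three numbers: the shift along the tool's x, y, z each as a share of 30 cm, from -1 to 1, then the turn, a rotation vector about the tool's x, y, z each as a share of 2 pi rad, from -1 to 1, then the opening, from -1 (shut) to 1 (fully open). A call has 1 to 8 rows; each row is the pose to reach, as a shift and turn from the pose commanded when the call began, along the tool's axes at that moment, turning the shorter way round; what a row does not reach only later rows make up. A row lasts 1/12 s, in which the tool goes at most 41.7 mm and 7.16 degrees, less where a joint would pass 70% of its speed; a pose out of reach is approached as far as the arm can. A call with a number of a shift or a turn outside -1 to 1 is refused whole. A call with a gripper value outside its range is refused whole. The fingers move at their own pace and stop on an object; the grip force is fixed at half the most. Time passes only in rows, so rows that repeat a pose let the fingers close. It gives the time, the measured TCP pose, the force, the opening and the grip force at its end, in the units of the state.
- env.read_state(): the state, without advancing time (a new reading comes with each control period).
- viewer.get_image(name): name is "side" or "top"; returns a dict with "pixels" (384x512x3 uint8, red, green, blue), "intrinsics" (3x3 intrinsics, pixels), "world_from_camera" (4x4, takes a point from camera to world coordinates). Camera axes: x right, y up, looking along -z (the intrinsics and any distortion apply to the point x, -y, -z); pixel columns grow to the right and rows downward; lengths in mm; the calibration is good to about 2 mm. A picture is of the moment at which its call begins. There is no depth.
- env.sign_off(): hands the job in; it is judged then, once.
The state is a dict: "t": time; "joint_positions": joint angles; "joint_velocities": joint speeds; "joint_torque": joint torques, N m; "tcp_pos": TCP position; "ee_rot": TCP orientation; "wrist_force": force on the tool from outside, world axes, zero at the start; "wrist_torque": the same for the moment, N m; "gripper_width": opening from 0.0 (shut) to 1.0 (fully open); "grip_force": force on a finger pad.
Only numpy, scipy, OpenCV 4.12 (cv2) and the standard library are available. Lean on these libraries where they do the work, as an engineer would, in place of code of your own. Each camera call takes 0.05 s, during which the arm holds its last target. There are 200 camera calls.

## Working session

There is one attempt and no reset: what is moved stays moved. The work goes in short steps, Python scripts to look and compute and a shell command to move; the robot and the scene stay as the last step left them, time stands still between calls to the robot, and variables do not carry over. Pictures are saved under pics/ and viewed, at most 10 in all, crops included, and the job is handed in when it is done.

```bash
mkdir -p pics; python3 - <<'E'
from cell import env, viewer
import cv2,pickle
s=env.read_state(); print(s['t'],s['tcp_pos'],s['ee_rot'],s['gripper_width'])
d={}
for n in('side','top'):
    d[n]=viewer.get_image(n); cv2.imwrite(f'pics/{n}0.png',d[n]['pixels'][:,:,::-1]); print(n,d[n]['intrinsics'],d[n]['world_from_camera'],d[n].keys())
pickle.dump(d,open('d.pkl','wb'))
E
```

```text
0.0 [ 166.15928721 -627.6346531   248.82621089] [-1.29849480e-03  9.91631499e-01  1.29093913e-01 -2.13219726e-04] 0.9987773801125814
side [[440.97032356   0.         256.93927913]
 [  0.         440.97032356 185.63052763]
 [  0.           0.           1.        ]] [[ 9.58842080e-01  1.53568969e-01 -2.38827212e-01  3.38995870e+02]
 [-2.83939893e-01  5.18748808e-01 -8.06398048e-01 -7.56640775e+02]
 [ 5.36144785e-05  8.41020954e-01  5.41002543e-01  5.73744995e+02]
 [ 0.00000000e+00  0.00000000e+00  0.00000000e+00  1.00000000e+00]] dict_keys(['pixels', 'intrinsics', 'world_from_camera'])
top [[494.20475151   0.         254.40534512]
 [  0.         494.20475151 189.97565459]
 [  0.           0.           1.        ]] [[-1.34562459e-02  9.94939224e-01 -9.95734389e-02  4.51162816e+02]
 [-9.99896783e-01 -1.38906384e-02 -3.67049739e-03  1.24398666e+00]
 [-5.03506046e-03  9.95137702e-02  9.95023446e-01  1.07056620e+03]
 [ 0.00000000e+00  0.00000000e+00  0.00000000e+00  1.00000000e+00]] dict_keys(['pixels', 'intrinsics', 'world_from_camera'])
```

View pics/top0.png

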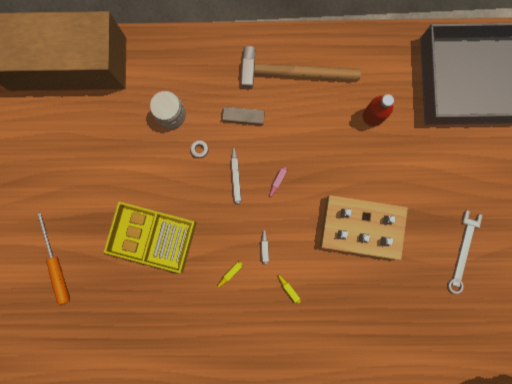

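View pics/side0.png

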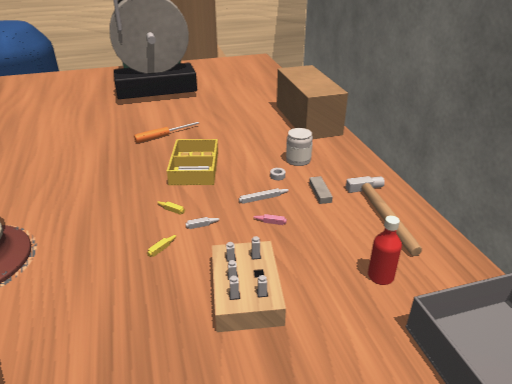

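The top view shows the short punch at about (265,247), the long one at (236,176), and the empty hole at (367,217), far row, middle. In the side view the short punch is at (203,222) and the hole at (259,272). Next I segment these and triangulate them.

```bash
cat > h.py <<'E'
import numpy as np,cv2
def ray(im,p):
    K,T=im['intrinsics'],im['world_from_camera']
    v=np.linalg.solve(K,[p[0],p[1],1]); r=T[:3,:3]@(v*[1,-1,-1]); return T[:3,3],r/np.linalg.norm(r)
def plane(im,p,z):
    o,r=ray(im,p); return o+r*(z-o[2])/r[2]
def tri(a,p,b,q):
    o1,r1=ray(a,p);o2,r2=ray(b,q)
    t=np.linalg.lstsq(np.c_[r1,-r2],o2-o1,rcond=None)[0]
    A,B=o1+t[0]*r1,o2+t[1]*r2; return (A+B)/2,np.linalg.norm(A-B)
def blobs(mask,roi):
    x0,y0,x1,y1=roi; m=np.zeros_like(mask); m[y0:y1,x0:x1]=mask[y0:y1,x0:x1]
    n,l,st,c=cv2.connectedComponentsWithStats(m)
    return [(st[i],c[i],np.argwhere(l==i)[:,::-1]) for i in range(1,n) if st[i,4]>8]
E
python3 - <<'E'
import pickle; from h import *
np.set_printoptions(precision=1,suppress=True)
d=pickle.load(open('d.pkl','rb'));R={}
rois={'top':dict(short=(250,222,280,270),long=(222,140,250,210),hole=(355,208,378,225)),'side':dict(short=(180,208,226,235),long=(232,182,296,210),hole=(250,264,268,281))}
for n in d:
    im=d[n]['pixels']; hsv=cv2.cvtColor(im,cv2.COLOR_RGB2HSV)
    gray=((hsv[...,1]<90)&(hsv[...,2]>90)).astype('uint8'); dark=(hsv[...,2]<60).astype('uint8')
    for k,r in rois[n].items():
        for s,c,pts in blobs(dark if k=='hole' else gray,r):
            w,(a,b),ang=cv2.minAreaRect(pts.astype(np.float32)); 
            pl=[plane(d[n],p,7) for p in cv2.boxPoints((w,(a,b),ang))]
            L=sorted([np.linalg.norm(pl[0]-pl[1]),np.linalg.norm(pl[1]-pl[2])])
            print(n,k,s,c,np.array(w),'box size mm',np.array(L),plane(d[n],w,40 if k=='hole' else 10))
            if (n,k) not in R or s[4]>R[n,k][1]: R[n,k]=(np.array(w),s[4])
for k in('short','long','hole'): print(k,tri(d['top'],R['top',k][0],d['side'],R['side',k][0]))
a=cv2.resize(d['top']['pixels'][205:280,215:415],None,fx=4,fy=4,interpolation=2)
b=cv2.resize(d['side']['pixels'][205:330,175:290],None,fx=2.4,fy=2.4,interpolation=2)
o=np.zeros((600,800,3),'uint8');o[:300]=a;o[300:300+b.shape[0],:b.shape[1]]=b
cv2.imwrite('pics/crop.png',o[:,:,::-1])
E
```

```text
side short [186 217  33  12 242] [200.2 222.1] [201.8 221.6] box size mm [30.4 70.8] [437.4 -17.3  10. ]
side long [239 188  50  15 357] [261.6 195. ] [263.3 194.7] box size mm [ 32.9 122.6] [591.   42.6  10. ]
side hole [254 270  10   7  46] [258.3 272.7] [258.4 272.8] box size mm [14.2 15.6] [ 498.8 -226.1   40. ]
top short [261 231   8  33 194] [264.3 248.4] [264. 247.] box size mm [14.8 68.2] [434.8 -13.7  10. ]
top long [231 149  10  55 349] [235.3 177.4] [235.1 176.1] box size mm [ 15.1 118.8] [588.1  46.5  10. ]
top hole [363 214   6   6  27] [365.9 216.2] [366.  216.1] box size mm [10.4 11. ] [ 496.3 -226.5   40. ]
short (array([436.3, -14. ,   7.6]), np.float64(3.1428451830690585))
long (array([590.2,  46.2,   7.5]), np.float64(3.688753507160255))
hole (array([ 497.5, -226.6,   40.7]), np.float64(2.319749407458131))
```

View pics/crop.png

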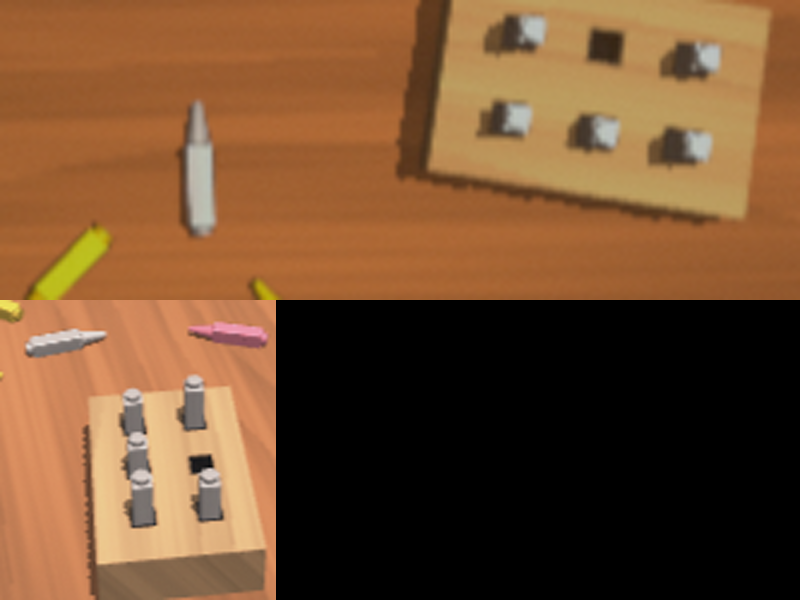

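Measured against what's given:

| Item | Position (mm) | Height | Length |
|---|---|---|---|
| Short punch | (436, -14) | 7.6, mid-height | 68–71 (70 given) |
| Empty hole | (497, -226.5) | 40.7 (40 given) | – |

The long punch measures 119–123 mm, so the two are told apart. I go first at travel height via the stand side with the fingers shut, because a straight line would pass inside the minimum reach.

```bash
cat > go.py <<'E'
import sys,numpy as np
from cell import env
from scipy.spatial.transform import Rotation as Ro
s=env.read_state(); q=s['ee_rot']; R=Ro.from_quat(np.roll(q,-1)).as_matrix()
print('t',s['t'],s['tcp_pos'].round(1) if hasattr(s['tcp_pos'],'round') else s['tcp_pos'],'open',s['gripper_width'],'tilt',np.arccos(R[2,2]),'J',np.round(s['joint_positions'],2))
for a in sys.argv[1:]:
    print('share',np.round(R.T@(np.array(eval(a))-s['tcp_pos'])/300,3))
E
python3 -m handwheel '[[[0.7,-0.5,0],[0,0,0],-1],[[0.7,-0.5,0],[0,0,0],-1],[[0.7,-0.5,0],[0,0,0],-1],[[0.7,-0.5,0],[0,0,0],-1],[[0.7,-0.5,0],[0,0,0],-1],[[0.7,-0.5,0],[0,0,0],-1],[[0.7,-0.5,0],[0,0,0],-1],[[0.7,-0.5,0],[0,0,0],-1]]'
python3 go.py '[500,-220,250]' '[436,-14,250]'
```

```text
t: 0.77
tcp_pos: [334.5, -425.5, 249.8]
ee_rot: [-0.001, 0.991, 0.134, 0.001]
wrist_force: [0.6, -0.5, -0.7]
gripper_width: 0.001
grip_force: 0.0
t 0.7667 [ 334.5 -425.5  249.8] open 0.0010521407554424699 tilt 3.1385739643722332 J [ 0.89  0.45 -0.04  1.74  0.02  0.96 -0.46]
share [ 0.713 -0.515  0.002]
share [ 0.689 -1.233  0.004]
```

```bash
python3 -m handwheel '[[[0.71,-0.52,0],[0,0,0],-1],[[0.71,-0.52,0],[0,0,0],-1],[[0.71,-0.52,0],[0,0,0],-1],[[0.71,-0.52,0],[0,0,0],-1],[[0.71,-0.52,0],[0,0,0],-1],[[0.71,-0.52,0],[0,0,0],-1],[[0.71,-0.52,0],[0,0,0],-1],[[0.71,-0.52,0],[0,0,0],-1]]'
python3 go.py '[436,-14,200]'
```

```text
t: 1.43
tcp_pos: [499.6, -220.8, 249.6]
ee_rot: [-0.001, 0.991, 0.132, 0.001]
wrist_force: [-0.1, -0.5, -0.5]
gripper_width: -0.003
grip_force: 0.0
t 1.4333 [ 499.6 -220.8  249.6] open -0.00286917149167582 tilt 3.139048103993433 J [ 0.43  0.45 -0.08  1.73  0.04  0.96 -0.97]
share [-0.024 -0.721  0.167]
```

```bash
python3 -m handwheel '[[[-0.02,-0.72,0.1],[0,0,0],-1],[[-0.02,-0.72,0.1],[0,0,0],-1],[[-0.02,-0.72,0.1],[0,0,0],-1],[[-0.02,-0.72,0.1],[0,0,0],-1],[[-0.02,-0.72,0.1],[0,0,0],-1],[[-0.02,-0.72,0.1],[0,0,0],-1],[[-0.02,-0.72,0.1],[0,0,0],-1],[[-0.02,-0.72,0.1],[0,0,0],-1]]'
python3 go.py '[436,-14,62]'
```

```text
t: 2.1
tcp_pos: [436.1, -19.4, 220.1]
ee_rot: [0.001, 0.992, 0.128, 0.0]
wrist_force: [0.3, -1.0, 0.0]
gripper_width: 0.001
grip_force: 0.0
t 2.1 [436.1 -19.4 220.1] open 0.0010166111923854684 tilt 3.139803129952578 J [ 0.08  0.33 -0.12  2.04  0.06  0.77 -1.38]
share [ 0.004 -0.019  0.527]
```

```bash
python3 -m handwheel '[[[0.003,-0.018,0.1],[0,0,0],-1],[[0.003,-0.018,0.2],[0,0,0],-1],[[0.003,-0.018,0.3],[0,0,0],-1],[[0.003,-0.018,0.37],[0,0,0],-1],[[0.003,-0.018,0.43],[0,0,0],-1],[[0.003,-0.018,0.48],[0,0,0],-1],[[0.003,-0.018,0.51],[0,0,0],-1],[[0.003,-0.018,0.52],[0,0,0],-1]]'
python3 go.py '[436,-14,62]'
python3 - <<'E'
from cell import viewer
import cv2,numpy as np
a=viewer.get_image('side')['pixels'];b=viewer.get_image('top')['pixels']
f=lambda c:cv2.resize(c,(400,400),interpolation=2)
cv2.imwrite('pics/p1.png',np.hstack([f(a[140:300,120:280]),f(b[180:310,200:330])])[:,:,::-1])
E
```

```text
t: 2.77
tcp_pos: [435.6, -14.4, 62.7]
ee_rot: [0.001, 0.992, 0.127, -0.001]
wrist_force: [0.3, 0.3, 0.4]
gripper_width: -0.002
grip_force: 0.0
t 2.7667 [435.6 -14.4  62.7] open -0.001855789388236194 tilt 3.1392076581825052 J [ 0.03  0.62 -0.06  2.2   0.12  0.32 -1.46]
share [ 0.002 -0.001  0.002]
```

View pics/p1.png

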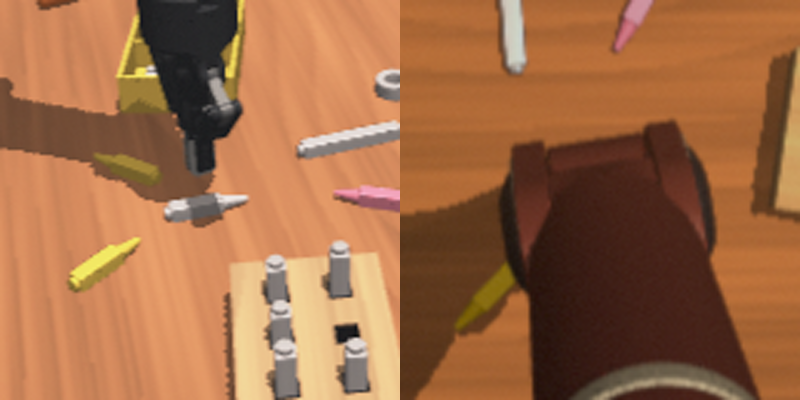

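The side view shows the shut fingertips just above the middle of the short punch, with a clear gap. The arm hides that spot in the top view. I hold for two seconds (32 rows, 2.7 s).

```bash
python3 -m handwheel '[[[0,0,0],[0,0,0],-1],[[0,0,0],[0,0,0],-1],[[0,0,0],[0,0,0],-1],[[0,0,0],[0,0,0],-1],[[0,0,0],[0,0,0],-1],[[0,0,0],[0,0,0],-1],[[0,0,0],[0,0,0],-1],[[0,0,0],[0,0,0],-1]]' >/dev/null
python3 -m handwheel '[[[0,0,0],[0,0,0],-1],[[0,0,0],[0,0,0],-1],[[0,0,0],[0,0,0],-1],[[0,0,0],[0,0,0],-1],[[0,0,0],[0,0,0],-1],[[0,0,0],[0,0,0],-1],[[0,0,0],[0,0,0],-1],[[0,0,0],[0,0,0],-1]]' >/dev/null
python3 -m handwheel '[[[0,0,0],[0,0,0],-1],[[0,0,0],[0,0,0],-1],[[0,0,0],[0,0,0],-1],[[0,0,0],[0,0,0],-1],[[0,0,0],[0,0,0],-1],[[0,0,0],[0,0,0],-1],[[0,0,0],[0,0,0],-1],[[0,0,0],[0,0,0],-1]]' >/dev/null
python3 -m handwheel '[[[0,0,0],[0,0,0],-1],[[0,0,0],[0,0,0],-1],[[0,0,0],[0,0,0],-1],[[0,0,0],[0,0,0],-1],[[0,0,0],[0,0,0],-1],[[0,0,0],[0,0,0],-1],[[0,0,0],[0,0,0],-1],[[0,0,0],[0,0,0],-1]]'
python3 -m handwheel '[[[0,0,-0.1],[0,0,0],-1],[[0,0,-0.2],[0,0,0],-1],[[0,0,-0.3],[0,0,0],-1],[[0,0,-0.4],[0,0,0],-1],[[0,0,-0.45],[0,0,0],-1],[[0,0,-0.45],[0,0,0],-1]]'
python3 go.py '[497,-226.5,190]'
```

```text
t: 5.53
tcp_pos: [435.3, -11.5, 64.0]
ee_rot: [-0.0, 0.992, 0.129, 0.0]
wrist_force: [0.3, 0.2, 0.3]
gripper_width: 0.003
grip_force: 0.0
t: 6.03
tcp_pos: [437.4, -11.5, 202.4]
ee_rot: [0.001, 0.992, 0.129, 0.004]
wrist_force: [0.6, 0.7, -0.6]
gripper_width: 0.001
grip_force: 0.0
t 6.0333 [437.4 -11.5 202.4] open 0.0014595372309987732 tilt 3.133543401979981 J [ 0.07  0.36 -0.12  2.07  0.07  0.71 -1.41]
share [0.008 0.744 0.043]
```

```bash
python3 -m handwheel '[[[0.01,0.74,0],[0,0,0],-1],[[0.01,0.74,0],[0,0,0],-1],[[0.01,0.74,0],[0,0,0],-1],[[0.01,0.74,0],[0,0,0],-1],[[0.01,0.74,0],[0,0,0],-1],[[0.01,0.74,0],[0,0,0],-1],[[0.01,0.74,0],[0,0,0],-1],[[0.01,0.74,0],[0,0,0],-1]]'
python3 -m handwheel '[[[0,0,0],[0,0,0],-1],[[0,0,0],[0,0,0],-1]]'
python3 go.py '[497,-226.5,92]'
```

```text
t: 6.7
tcp_pos: [494.2, -225.3, 197.7]
ee_rot: [-0.001, 0.992, 0.128, -0.001]
wrist_force: [-0.0, 0.9, -0.3]
gripper_width: -0.001
grip_force: 0.0
t: 6.87
tcp_pos: [494.8, -222.8, 198.7]
ee_rot: [-0.001, 0.991, 0.131, -0.0]
wrist_force: [1.1, 0.1, -0.0]
gripper_width: -0.003
grip_force: 0.0
t 6.8667 [ 494.8 -222.8  198.7] open -0.002575260042254455 tilt 3.1394473135223433 J [ 0.45  0.51 -0.1   1.8   0.06  0.84 -0.99]
share [0.004 0.015 0.356]
```

```bash
python3 -m handwheel '[[[0.004,0.012,0.05],[0,0,0],-1],[[0.004,0.012,0.12],[0,0,0],-1],[[0.004,0.012,0.18],[0,0,0],-1],[[0.004,0.012,0.23],[0,0,0],-1],[[0.004,0.012,0.28],[0,0,0],-1],[[0.004,0.012,0.31],[0,0,0],-1],[[0.004,0.012,0.34],[0,0,0],-1],[[0.004,0.012,0.35],[0,0,0],-1]]'
python3 go.py '[497,-226.5,92]'
python3 - <<'E'
from cell import viewer
import cv2,numpy as np
a=viewer.get_image('side')['pixels']
cv2.imwrite('pics/p2.png',cv2.resize(a[150:340,160:350],(600,600),interpolation=2)[:,:,::-1])
E
```

```text
t: 7.53
tcp_pos: [496.8, -227.3, 93.1]
ee_rot: [-0.001, 0.992, 0.13, -0.001]
wrist_force: [-0.6, -0.2, 0.2]
gripper_width: -0.002
grip_force: 0.0
t 7.5333 [ 496.8 -227.3   93.1] open -0.002372739511547477 tilt 3.1397721542603554 J [ 0.44  0.66 -0.08  1.88  0.09  0.6  -1.  ]
share [ 0.001 -0.002  0.004]
```

View pics/p2.png

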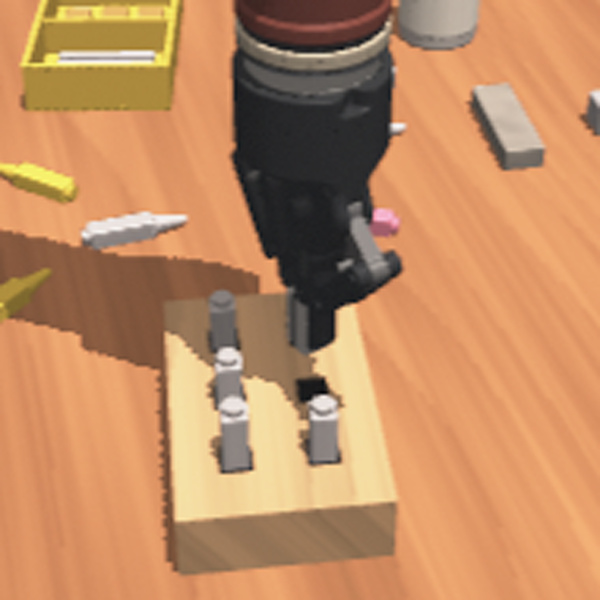

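The fingertips hang above the empty hole, seen at crop pixel (312,388), clear of all five punches. I hold here, then hand in.

```bash
python3 -m handwheel '[[[0,0,0],[0,0,0],-1],[[0,0,0],[0,0,0],-1],[[0,0,0],[0,0,0],-1],[[0,0,0],[0,0,0],-1],[[0,0,0],[0,0,0],-1],[[0,0,0],[0,0,0],-1],[[0,0,0],[0,0,0],-1],[[0,0,0],[0,0,0],-1]]' >/dev/null
python3 -m handwheel '[[[0,0,0],[0,0,0],-1],[[0,0,0],[0,0,0],-1],[[0,0,0],[0,0,0],-1],[[0,0,0],[0,0,0],-1],[[0,0,0],[0,0,0],-1],[[0,0,0],[0,0,0],-1],[[0,0,0],[0,0,0],-1],[[0,0,0],[0,0,0],-1]]' >/dev/null
python3 -m handwheel '[[[0,0,0],[0,0,0],-1],[[0,0,0],[0,0,0],-1],[[0,0,0],[0,0,0],-1],[[0,0,0],[0,0,0],-1],[[0,0,0],[0,0,0],-1],[[0,0,0],[0,0,0],-1],[[0,0,0],[0,0,0],-1],[[0,0,0],[0,0,0],-1]]' >/dev/null
python3 -m handwheel '[[[0,0,0],[0,0,0],-1],[[0,0,0],[0,0,0],-1],[[0,0,0],[0,0,0],-1],[[0,0,0],[0,0,0],-1],[[0,0,0],[0,0,0],-1],[[0,0,0],[0,0,0],-1],[[0,0,0],[0,0,0],-1],[[0,0,0],[0,0,0],-1]]'
python3 -c "
from cell import env
print(env.sign_off())"
```

```text
t: 10.25
tcp_pos: [497.1, -228.5, 94.0]
ee_rot: [-0.0, 0.992, 0.129, -0.0]
wrist_force: [-0.6, -0.2, -0.1]
gripper_width: 0.001
grip_force: 0.0
the job is handed in; nothing more can be done
None
```

I pointed at the short punch and then at the empty hole for over two seconds each, and handed the job in still pointing at the hole after about 10 s; I saw no sign of touching anything, but the hand-in returned no verdict.

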